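# Load a tube into the pedal-lid warming block

### The arm

A 6-joint arm with a two-finger parallel gripper is mounted at the origin on the work surface; the furniture and walls round the work are solid. World frame = base frame: x ahead of the robot, y to its left, z up, the work surface at z = 0. Lengths are in m, angles in degrees, forces in N, time in s.
With the tool pointing down it reaches from about 0.375 to 0.9 m from the base axis. Payload 3.1 kg.
Tool frame: the origin (TCP) lies between the finger pads; the fingertips stand 11 mm ahead of it and the grasp point (between the pads) lies 8 mm behind it; z points along the fingers, y is the line along which they close (so a half turn about z gives the same grasp; the last joint's range is limited). The gripper opens to 87 mm and grips with 3 to 60 N. Pads are 19 mm wide; open, the fingers measure 117 mm over their backs; the gripper's body (75 mm by 190 mm) begins 51 mm behind the grasp point.
Start: joints at [56.522, 30.224, 82.088, -0, 67.689, -10.227], TCP at [0.247, 0.574, 0.234] pointing down, gripper open.
Joint ranges: [-176.69, 176.69], [-43.24, 126.21], [12.49, 139.97], [-82, 262], [0, 151.66], [-163.58, 163.58]. Speed limits (degrees/s): [159.86, 159.86, 180, 180, 180, 180].

### API

Orientations are given as a 3x3 rotation matrix whose columns are the frame's x, y, z axes.
In Python, from rig import bot, viewer, workorder, nets gives the robot as it stands. The module is installed in compiled form; this text tells all that it offers.
- The arm moves only by the tool move_arm, never from a script. Its argument "increments" is a list of rows, each a list of 7 numbers: the shift along the tool's x, y, z normalised to -1 to 1, where 1 is 0.3 m, then the turn, a rotation vector about the tool's x, y, z normalised to -1 to 1, where 1 is pi rad, then the opening, from 0 (shut) to 1 (fully open). In form: [[tx, ty, tz, wx, wy, wz, grip], ...]. A call has 1 to 10 rows; each row is the pose to reach, as a shift and turn from the pose commanded when the call began, along the tool's axes at that moment, turning the shorter way round; what a row does not reach only later rows make up. A row lasts 1/12 s, in which the tool goes at most 41.7 mm and 7.16 degrees, less where a joint would pass 70% of its speed; a pose out of reach is approached as far as the arm can. A call with a number of a shift or a turn outside -1 to 1 is refused whole. A call with a gripper value outside its range is refused whole. The fingers move at their own pace and stop on an object; the grip force is fixed at half the most. Time passes only in rows, so rows that repeat a pose let the fingers close. It gives the time, the measured TCP pose, the force, the opening and the grip force at its end, in the units of the state.
- bot.read_state(): the state, without advancing time (a new reading comes with each control period).
- viewer.capture(name): name is "scene" or "side" or "wrist"; returns a dict with "image" (420x560x3 uint8, blue, green, red), "K" (3x3 intrinsics, pixels), "eye" and "orientation" of the camera in the world. Camera axes: x right, y up, looking along -z (the intrinsics and any distortion apply to the point x, -y, -z); pixel columns grow to the right and rows downward; lengths in m; the calibration is good to about 2 mm. A picture is of the moment at which its call begins. There is no depth.
- workorder.hand_in(): hands the job in; it is judged then, once.
Trained networks look in the newest picture that a camera, given by its name, has taken for a name from the list of things; names that differ only in an ending like _2 or _b are one class to them, and where a whole thing is asked for, a point or a joint stands for the part that bears it (a point fixed in the world has none). Each returns a list of dicts, best first, with "conf" (0 to 1); they miss things now and then, are a little off and sometimes report something else, mostly with a low value. They report only what shows in the picture. A call takes as long as a camera call.
- nets.find_in(camera, thing): "location" ([column, row] in pixels, amid what is visible of it).
The state is a dict: "time_s": time; "joint_positions": joint angles; "qvel": joint speeds; "tau": joint torques, N m; "position": TCP position; "tcp_rot": TCP orientation; "force": force on the tool from outside, world axes, zero at the start; "moment": the same for the moment, N m; "opening": opening from 0.0 (shut) to 1.0 (fully open); "grasp_force": force on a finger pad.
Only numpy, scipy, OpenCV 4.12 (cv2) and the standard library are available. Lean on these libraries where they do the work, as an engineer would, in place of code of your own. Each camera call takes 0.05 s, during which the arm holds its last target. There are 200 camera calls.

### The job

Load the sample tube that stands alone in the low rack into the empty middle well of the tube warmer. Press the warmer's pedal gently down to its stop, swing it outward and let it up easily into its catch, so that the lid stays open by itself when you let go; then lower the tube, without dropping it, upright and fully home into the well. Last, press the pedal down out of its catch, bring it back inward and ease it all the way up so that the lid settles shut without slamming; do not force the pedal, push the lid itself or disturb the tubes already in the block.

Things in the scene. Friction and masses are not known exactly. Their poses are not given: they have to be found in the camera images.
- warmer: White tube warmer, fixed: housing 190 (x) x 210 (y) x 84 mm, aluminium block in its top (face at z = 90 mm), clear lid; 145 mm tall when shut. Origin: centre of its underside; x from front to back (lid hinge at x = 82, z = 94 mm), y to its left, z up. Three wells in a row at x = -45.5, y = -54, 0, 54 mm; the outer two hold tubes standing 40 mm above the block, the middle one is empty.
- well (a point): Centre of the mouth of the empty middle well, in the block's top face, 90 mm above the table. Round, 17.5 mm wide, 68 mm deep, 1.5 mm chamfer; a tube fully home has its underside 68 mm below this point and its top 40 mm above it.
- sample_tube: Screw-cap sample tube to load: round, 15.5 mm wide, 108 mm tall, cap 18.5 mm wide from 91 to 108 mm; 16 g. Stands upright and alone in an 18 mm square place of a fixed, otherwise empty light-blue rack (190 x 280 x 45 mm), its underside 3 mm above the table. Origin: centre of its underside; z up its axis.
- pedal_tread (a point): Middle of the top face of the pedal's tread: black ribbed plate 46 mm along the lever x 58 mm across, with a flange 4 mm thick, 8 mm high along each side edge (50 mm free between). At rest about 123 mm above the table, 75 mm in front of the warmer's front face. Pressing it takes 5 to 9 N; a spring lifts it again.
- pedal: Round steel lever, 8 mm thick, along the warmer's left side, tread at its front end. Origin: its pivot, at x = 12, y = 118, z = 70 mm of the warmer; the tread is 175 mm in front of it, the lever sloping up 0.25 rad at rest. Besides being pressed it swings outward (to the warmer's +y) against a light spring (about 1 N at the tread). Loads over 27 N would bend it.
- catch (a point): Where the lever, at rest, passes the steel catch plate, 112 mm in front of its pivot. The plate has a J-shaped opening that leads the lever straight down to a floor, there outward 16 mm (26 mm at the tread) under a tooth to an end wall, then up 7 mm (11 mm at the tread) into the catch, where the tooth holds it. The plate itself is not tracked.
- catch_floor (a point): Nominal place of the lever's centre on the floor of the catch plate's opening, a hard stop. The plate is screwed on up to 9 mm higher or lower (14 mm at the tread), unmeasured: the floor is met 60 to 91 mm below the tread's rest height and must be felt, as must the end wall. On the floor only 2 mm lie between lever and tooth (3 mm at the tread): keep it down while swinging it.
- pedal_rocker (a joint): How far the pedal is pressed, rad: 0 at rest (up), 0.33 to 0.50 on the floor of its slot, about 0.07 less when resting in its catch. 0.1 rad is about 18 mm at the tread.
- lid (a joint): Lid angle, rad: 0 shut, about 1.1 to 2.2 held by the catch, up to 2.7 with the pedal on its floor. A toothed sector on the lever and a pinion on the hinge, with a little give, turn it 5.6 times as far as the pedal, less 0.2 to 0.5 rad. Let go from open it slams; moving the tread up at 40 mm/s lowers it at about 1.3 rad/s.
- lid_cover: Clear cover of the lid, 172 x 186 x 50 mm with grey edges; origin on the hinge line. To be moved by the pedal only.
- loaded_a: A like tube already in the warmer's right-hand (-y) well. Origin: centre of its underside.
- loaded_b: A like tube already in the warmer's left-hand (+y) well. Origin: centre of its underside.

How it is judged:
By the outcome, as a careful person would: the job done as asked, in the order asked, and still so for the second after the job is handed in, with the robot touching nothing.
It also fails if it takes over 72 s, if anything falls off the work surface, if the arm or the gripper's body presses on something with over 40 N, if the wrist force passes 120 N, or if a joint passes its speed limit or range.

## Working session

There is one attempt and no reset: what is moved stays moved. The work goes in short steps, Python scripts to look and compute and a tool call to move; the robot and the scene stay as the last step left them, time stands still between calls to the robot, and variables do not carry over. Pictures are saved under pics/ and viewed, at most 12 in all, crops included, and the job is handed in when it is done.

Besides the shell and the picture viewer there is one more tool, called as name([rows], argument=value, ...), one row to a line, values as JSON. move_arm: Moves the arm, as the interface text tells. Its arguments: {"type":"object","properties":{"increments":{"type":"array"}},"required":["increments"]}

```bash
mkdir -p pics; cat > h.py <<'E'
import numpy as np, cv2
from rig import bot, viewer, workorder, nets
def ray(c,px):
    K=np.array(c["K"]);d=np.linalg.inv(K)@[px[0],px[1],1.]
    R=np.array(c["orientation"]); return np.array(c["eye"]),R@np.array([d[0],-d[1],-d[2]])
def atz(c,px,z):
    e,d=ray(c,px); return e+d*(z-e[2])/d[2]
def proj(c,P):
    p=np.array(c["orientation"]).T@(np.array(P)-c["eye"]); q=np.array(c["K"])@[p[0],-p[1],-p[2]]; return q[:2]/q[2]
def tri(c1,p1,c2,p2):
    A=[];b=[]
    M=np.zeros((3,3));v=np.zeros(3)
    for c,p in((c1,p1),(c2,p2)):
        e,d=ray(c,p);d=d/np.linalg.norm(d);Q=np.eye(3)-np.outer(d,d);M+=Q;v+=Q@e
    return np.linalg.solve(M,v)
E
python3 - <<'E'
from h import *
np.set_printoptions(precision=3,suppress=True)
s=bot.read_state();print({k:s[k] for k in("time_s","position","tcp_rot","force","opening")})
C={}
for n in("scene","side"):
    C[n]=viewer.capture(n);cv2.imwrite(f"pics/{n}0.png",C[n]["image"]);print(n,C[n]["eye"],C[n].keys())
    for t in("sample_tube","warmer","well","pedal_tread","pedal","catch","lid_cover","loaded_a"):
        print(t,[(np.round(r["location"]).tolist(),round(r["conf"],2)) for r in nets.find_in(n,t)[:4]])
E
```

```text
{'time_s': 0.0, 'position': array([0.246, 0.574, 0.233]), 'tcp_rot': array([[-0.919,  0.395, -0.001],
       [ 0.395,  0.919, -0.002],
       [ 0.   , -0.002, -1.   ]]), 'force': array([-0.364, -0.233,  0.264]), 'opening': 1.0008457119542975}
scene [ 0.15  -0.454  0.673] dict_keys(['image', 'K', 'eye', 'orientation'])
sample_tube [([198.0, 171.0], 0.74), ([355.0, 253.0], 0.67), ([251.0, 234.0], 0.53)]
warmer [([354.0, 265.0], 0.89)]
well [([353.0, 260.0], 0.66)]
pedal_tread [([248.0, 232.0], 0.85)]
pedal [([246.0, 236.0], 0.79), ([354.0, 252.0], 0.32), ([355.0, 266.0], 0.2)]
catch [([356.0, 265.0], 0.59)]
lid_cover [([357.0, 251.0], 0.94), ([355.0, 263.0], 0.52)]
loaded_a [([351.0, 260.0], 0.53)]
side [ 0.591 -0.813  0.843] dict_keys(['image', 'K', 'eye', 'orientation'])
sample_tube [([260.0, 141.0], 0.67)]
warmer [([279.0, 277.0], 0.68)]
well [([279.0, 276.0], 0.88)]
pedal_tread [([220.0, 203.0], 0.95), ([284.0, 274.0], 0.5)]
pedal [([221.0, 204.0], 0.83), ([283.0, 278.0], 0.5)]
catch [([282.0, 276.0], 0.82)]
lid_cover [([283.0, 260.0], 0.66)]
loaded_a []
```

View pics/scene0.png

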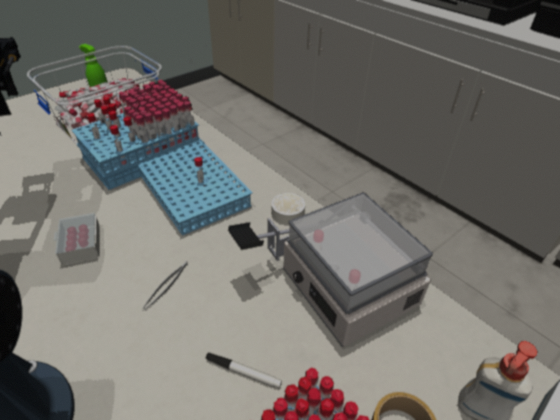

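View pics/side0.png

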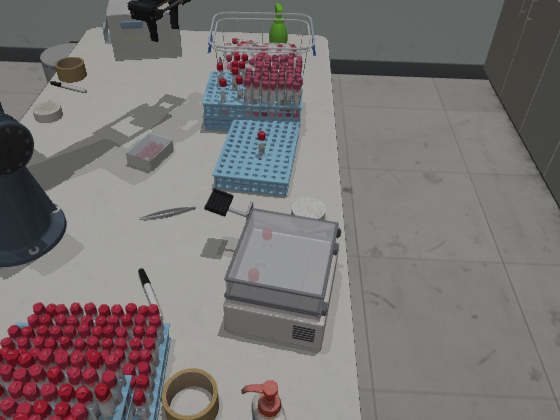

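Scene picture: tread at (245,235), tube cap at (199,161), loaded caps at (319,236) and (355,276). Side picture: tread (219,203), cap (262,135), loaded caps (267,234) and (254,275).

```bash
cat > a.py <<'E'
from h import *
np.set_printoptions(precision=3,suppress=True)
a=viewer.capture("scene");b=viewer.capture("side")
P={}
for n,p,q,z in(("tread",(248,232),(220,203),.123),("cap",(199,161),(262,135),.102),("b",(319,236),(267,234),.121),("a",(355,276),(254,275),.121)):
    P[n]=[tri(a,p,b,q),atz(a,p,z),atz(b,q,z)];print(n,*P[n])
E
python3 a.py
python3 - <<'E'
from h import *
for n,boxes in(("scene",[(190,150,110,90),(220,190,220,160)]),("side",[(200,110,110,110),(200,190,160,160)])):
    I=cv2.imread(f"pics/{n}0.png"); o=[]
    for x,y,w,h in boxes: o.append(cv2.resize(I[y:y+h,x:x+w],(390,290),interpolation=cv2.INTER_CUBIC))
    cv2.imwrite(f"pics/{n}_c.png",np.hstack(o))
a=cv2.imread("pics/scene_c.png");b=cv2.imread("pics/side_c.png");cv2.imwrite("pics/crops.png",np.vstack([a,b]))
E
```

```text
tread [ 0.466 -0.011  0.128] [ 0.471 -0.002  0.123] [ 0.464 -0.01   0.123]
cap [0.535 0.272 0.104] [0.537 0.275 0.102] [0.535 0.275 0.102]
b [ 0.566 -0.093  0.122] [ 0.567 -0.092  0.121] [ 0.566 -0.092  0.121]
a [ 0.547 -0.198  0.121] [ 0.547 -0.198  0.121] [ 0.547 -0.198  0.121]
```

View pics/crops.png

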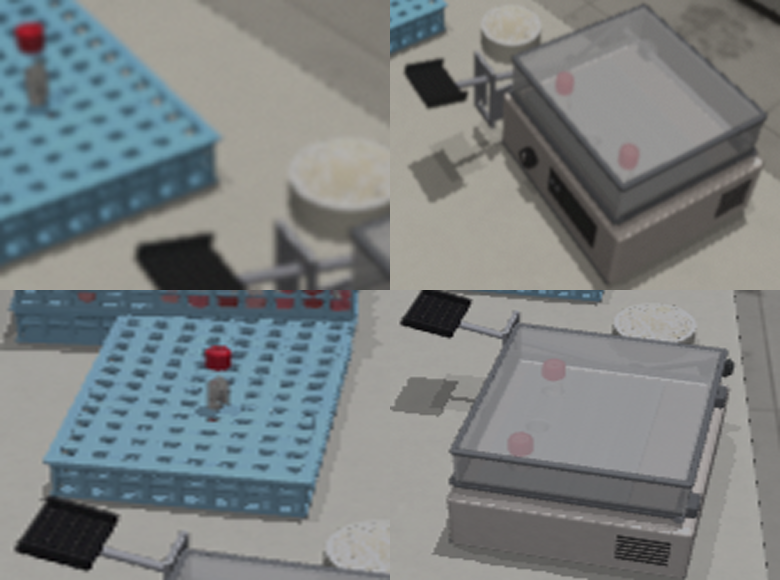

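```bash
cat >> h.py <<'E'
from scipy.spatial.transform import Rotation as Ro
np.set_printoptions(precision=4,suppress=True)
YW=np.array([.019,.105]);YW/=np.linalg.norm(YW)
RW=np.array([[-YW[1],YW[0],0],[YW[0],YW[1],0],[0,0,-1]]).astype(float)  # columns x=-xw, y=yw, z=down
def inc(P,R=RW):
    s=bot.read_state();R0=np.array(s["tcp_rot"])
    return np.r_[R0.T@(np.array(P)-s["position"])/.3, Ro.from_matrix(R0.T@R).as_rotvec()/np.pi]
E
python3 - <<'E'
from h import *
print(RW);print(inc([.354,.28,.22]));print(inc([.463,-.0085,.2]))
E
```

```text
[[-0.984   0.1781  0.    ]
 [ 0.1781  0.984   0.    ]
 [ 0.      0.     -1.    ]]
[-0.7159 -0.7599  0.0452  0.      0.     -0.0722]
[-1.4293 -1.5     0.1119  0.      0.     -0.0722]
```

move_arm([
  [-0.71,-0.76,0.04,0,0,-0.0722,0.12],
  [-0.71,-0.76,0.04,0,0,-0.0722,0.12],
  [-0.71,-0.76,0.04,0,0,-0.0722,0.12],
  [-0.71,-0.76,0.04,0,0,-0.0722,0.12],
  [-0.71,-0.76,0.04,0,0,-0.0722,0.12],
  [-0.71,-0.76,0.04,0,0,-0.0722,0.12],
  [-0.71,-0.76,0.04,0,0,-0.0722,0.12],
  [-0.71,-0.76,0.04,0,0,-0.0722,0.12],
])

```text
time_s: 1.67
position: [0.353, 0.2773, 0.2216]
tcp_rot: [[-0.984, 0.18, 0.0], [0.18, 0.984, -0.001], [-0.0, -0.001, -1.0]]
force: [0.7, -0.0, 0.4]
opening: 0.483
grasp_force: 0.0
```

```bash
python3 - <<'E'
from h import *
print(inc([.463,-.0085,.19]))
E
```

```text
[-0.5321 -0.8708  0.1067 -0.0005  0.0001 -0.0006]
```

move_arm([
  [-0.532,-0.87,0.107,0,0,0,0.12],
  [-0.532,-0.87,0.107,0,0,0,0.12],
  [-0.532,-0.87,0.107,0,0,0,0.12],
  [-0.532,-0.87,0.107,0,0,0,0.12],
  [-0.532,-0.87,0.107,0,0,0,0.12],
  [-0.532,-0.87,0.107,0,0,0,0.12],
  [-0.532,-0.87,0.107,0,0,0,0.12],
  [-0.532,-0.87,0.107,0,0,0,0.12],
  [-0.532,-0.87,0.107,0,0,0,0.12],
  [-0.532,-0.87,0.107,0,0,0,0.12],
])

```text
time_s: 2.5
position: [0.4631, -0.0054, 0.1893]
tcp_rot: [[-0.984, 0.181, -0.0], [0.181, 0.984, 0.0], [0.001, 0.0, -1.0]]
force: [-0.1, 0.1, 0.9]
opening: 0.122
grasp_force: 0.0
```

```bash
python3 - <<'E'
from h import *
c=viewer.capture("wrist");s=bot.read_state()
I=c["image"].copy()
for t in("pedal_tread",):
    r=nets.find_in("wrist",t)[:2]
    for q in r: print(t,q,atz(c,q["location"],.123))
tip=s["position"]+np.array(s["tcp_rot"])@[0,0,.011]
for P,col in((tip,(0,255,0)),([.468,-.0088,.123],(0,0,255)),([.466,-.011,.123],(255,0,0))):
    p=proj(c,P);print(P,p);cv2.circle(I,tuple(int(v) for v in p),3,col,-1)
cv2.imwrite("pics/w1.png",I);print(c["eye"],s["position"])
E
```

```text
pedal_tread {'location': [281.4, 219.6], 'conf': 0.8} [ 0.4598 -0.0051  0.123 ]
[ 0.4624 -0.0043  0.1784] [283.5416 259.1358]
[0.468, -0.0088, 0.123] [278.025  232.4628]
[0.466, -0.011, 0.123] [274.1215 230.1831]
[0.39   0.0083 0.3401] [ 0.4624 -0.0043  0.1894]
```

View pics/w1.png

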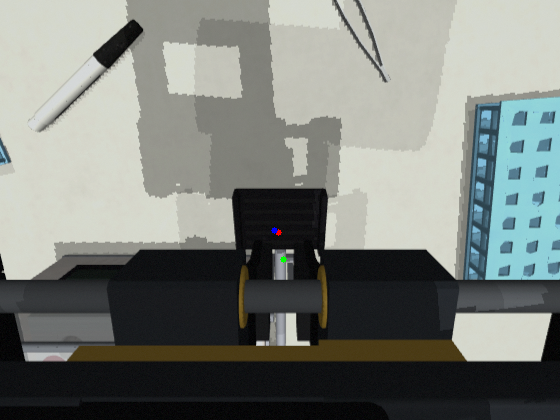

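Wrist picture: tread spans columns 234–327, rows 189–248, its centre at (280,219) → (0.460,-0.005); the fingertips are right above it, clear of both flanges.

move_arm([
  [0.015,0,0.06,0,0,0,0.12],
  [0.015,0,0.11,0,0,0,0.12],
  [0.015,0,0.15,0,0,0,0.12],
  [0.015,0,0.165,0,0,0,0.12],
  [0.015,0,0.175,0,0,0,0.12],
  [0.015,0,0.185,0,0,0,0.12],
  [0.015,0,0.195,0,0,0,0.12],
  [0.015,0,0.21,0,0,0,0.12],
  [0.015,0,0.225,0,0,0,0.12],
  [0.015,0,0.24,0,0,0,0.12],
])

```text
time_s: 3.43
position: [0.4576, -0.0031, 0.1182]
tcp_rot: [[-0.984, 0.177, -0.001], [0.177, 0.984, 0.0], [0.001, 0.0, -1.0]]
force: [-3.4, 1.3, 7.8]
opening: 0.122
grasp_force: 3.2
```

move_arm([
  [0.002,0,0.013,0,0,0,0.12],
  [0.004,0,0.026,0,0,0,0.12],
  [0.005,0,0.039,0,0,0,0.12],
  [0.006,0,0.052,0,0,0,0.12],
  [0.007,0,0.065,0,0,0,0.12],
  [0.008,0,0.078,0,0,0,0.12],
  [0.009,0,0.091,0,0,0,0.12],
  [0.01,0,0.104,0,0,0,0.12],
  [0.01,0,0.115,0,0,0,0.12],
  [0.01,0,0.125,0,0,0,0.12],
])

```text
time_s: 4.27
position: [0.4541, -0.0024, 0.0807]
tcp_rot: [[-0.984, 0.177, -0.002], [0.177, 0.984, 0.001], [0.002, 0.0, -1.0]]
force: [-3.0, 0.8, 7.7]
opening: 0.119
grasp_force: 3.9
```

move_arm([
  [0,0,0.01,0,0,0,0.12],
  [0,0,0.018,0,0,0,0.12],
  [0,0,0.022,0,0,0,0.12],
])

```text
time_s: 4.52
position: [0.4543, -0.0025, 0.074]
tcp_rot: [[-0.984, 0.177, -0.002], [0.177, 0.984, 0.001], [0.002, 0.0, -1.0]]
force: [-3.1, 0.3, 7.3]
opening: 0.12
grasp_force: 3.8
```

move_arm([
  [0,0,0.005,0,0,0,0.12],
  [0,0,0.008,0,0,0,0.12],
])

```text
time_s: 4.68
position: [0.4544, -0.0025, 0.0717]
tcp_rot: [[-0.984, 0.177, -0.002], [0.177, 0.984, 0.001], [0.002, 0.0, -1.0]]
force: [-4.0, 0.8, 5.7]
opening: 0.119
grasp_force: 3.7
```

move_arm([
  [0,0,0.005,0,0,0,0.12],
  [0,0,0.009,0,0,0,0.12],
])

```text
time_s: 4.85
position: [0.4546, -0.0025, 0.0691]
tcp_rot: [[-0.984, 0.177, -0.001], [0.177, 0.984, 0.0], [0.001, 0.0, -1.0]]
force: [-3.3, 1.0, 7.3]
opening: 0.123
grasp_force: 3.7
```

move_arm([
  [0,0,0.005,0,0,0,0.12],
  [0,0,0.009,0,0,0,0.12],
])

```text
time_s: 5.02
position: [0.4547, -0.0026, 0.0664]
tcp_rot: [[-0.984, 0.177, -0.001], [0.177, 0.984, 0.0], [0.001, 0.0, -1.0]]
force: [-4.0, 0.6, 7.8]
opening: 0.118
grasp_force: 3.7
```

move_arm([
  [0,0,0.005,0,0,0,0.12],
  [0,0,0.009,0,0,0,0.12],
])

```text
time_s: 5.18
position: [0.455, -0.0026, 0.0638]
tcp_rot: [[-0.984, 0.177, -0.0], [0.177, 0.984, 0.0], [0.0, 0.0, -1.0]]
force: [-2.9, 1.0, 7.5]
opening: 0.121
grasp_force: 3.7
```

move_arm([
  [0,0,0.005,0,0,0,0.12],
  [0,0,0.009,0,0,0,0.12],
])

```text
time_s: 5.35
position: [0.4552, -0.0027, 0.0611]
tcp_rot: [[-0.984, 0.177, 0.0], [0.177, 0.984, 0.0], [-0.0, 0.0, -1.0]]
force: [-2.1, 0.9, 8.1]
opening: 0.124
grasp_force: 3.7
```

move_arm([
  [0,0,0.005,0,0,0,0.12],
  [0,0,0.009,0,0,0,0.12],
])

```text
time_s: 5.52
position: [0.4555, -0.0028, 0.0585]
tcp_rot: [[-0.984, 0.177, 0.001], [0.177, 0.984, -0.0], [-0.001, 0.0, -1.0]]
force: [-1.1, 1.2, 7.6]
opening: 0.117
grasp_force: 3.8
```

move_arm([
  [0,0,0.005,0,0,0,0.12],
  [0,0,0.009,0,0,0,0.12],
])

```text
time_s: 5.68
position: [0.4559, -0.0029, 0.0558]
tcp_rot: [[-0.984, 0.177, 0.001], [0.177, 0.984, -0.0], [-0.001, -0.0, -1.0]]
force: [-1.4, 0.5, 6.4]
opening: 0.118
grasp_force: 3.8
```

move_arm([
  [0,0,0.005,0,0,0,0.12],
  [0,0,0.008,0,0,0,0.12],
])

```text
time_s: 5.85
position: [0.4562, -0.0029, 0.0534]
tcp_rot: [[-0.984, 0.177, 0.002], [0.177, 0.984, -0.0], [-0.002, -0.0, -1.0]]
force: [-1.1, 0.8, 7.7]
opening: 0.122
grasp_force: 3.8
```

move_arm([
  [0,0,0.005,0,0,0,0.12],
  [0,0,0.008,0,0,0,0.12],
])

```text
time_s: 6.02
position: [0.4565, -0.003, 0.0511]
tcp_rot: [[-0.984, 0.177, 0.003], [0.177, 0.984, -0.001], [-0.003, -0.0, -1.0]]
force: [-1.7, 0.6, 7.3]
opening: 0.122
grasp_force: 3.9
```

move_arm([
  [0,0,0.005,0,0,0,0.12],
  [0,0,0.008,0,0,0,0.12],
])

```text
time_s: 6.18
position: [0.4568, -0.0031, 0.0493]
tcp_rot: [[-0.984, 0.177, 0.004], [0.177, 0.984, -0.001], [-0.004, -0.0, -1.0]]
force: [-2.3, 1.4, 19.1]
opening: 0.122
grasp_force: 9.5
```

move_arm([
  [0,0,-0.002,0,0,0,0.12],
  [0,0.008,-0.002,0,0,0,0.12],
  [0,0.016,-0.002,0,0,0,0.12],
  [-0.001,0.026,-0.002,0,0,0,0.12],
  [-0.002,0.036,-0.002,0,0,0,0.12],
  [-0.002,0.046,-0.002,0,0,0,0.12],
  [-0.003,0.056,-0.002,0,0,0,0.12],
])

```text
time_s: 6.77
position: [0.4612, 0.0128, 0.0501]
tcp_rot: [[-0.984, 0.177, 0.005], [0.177, 0.984, -0.002], [-0.005, -0.001, -1.0]]
force: [-1.7, -3.2, 14.3]
opening: 0.119
grasp_force: 6.9
```

```bash
python3 - <<'E'
from h import *
c=viewer.capture("wrist");s=bot.read_state()
tip=s["position"]+np.array(s["tcp_rot"])@[0,0,.011]
I=c["image"].copy();p=proj(c,tip);print(p,s["force"]);cv2.circle(I,tuple(int(v) for v in p),3,(0,255,0),-1)
b=viewer.capture("side");cv2.imwrite("pics/w2.png",np.hstack([I[150:420,120:440],b["image"][120:390,140:440]]))
E
```

```text
[282.6905 261.0353] [-1.3868 -0.3495 13.7469]
```

View pics/w2.png

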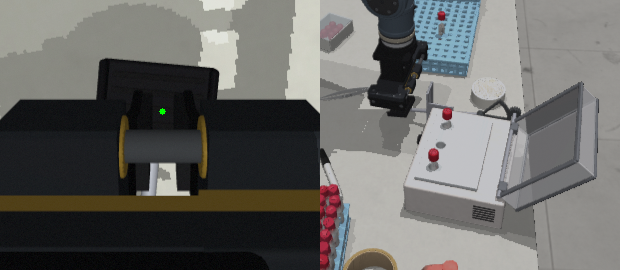

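Picture: lid stands wide open; the tread has swung along with the fingertips, which sit midway between its flanges.

move_arm([
  [-0.001,0.008,0,0,0,0,0.12],
  [-0.002,0.015,0,0,0,0,0.12],
  [-0.002,0.022,0,0,0,0,0.12],
  [-0.002,0.022,0,0,0,0,0.12],
])

```text
time_s: 7.2
position: [0.4637, 0.0193, 0.0503]
tcp_rot: [[-0.984, 0.177, 0.007], [0.177, 0.984, -0.002], [-0.007, -0.0, -1.0]]
force: [-1.9, -0.9, 15.2]
opening: 0.118
grasp_force: 7.1
```

move_arm([
  [0,0.006,0,0,0,0,0.12],
  [0,0.01,0,0,0,0,0.12],
])

```text
time_s: 7.37
position: [0.4647, 0.0218, 0.0504]
tcp_rot: [[-0.984, 0.177, 0.007], [0.177, 0.984, -0.002], [-0.008, -0.001, -1.0]]
force: [-1.1, -4.1, 15.3]
opening: 0.122
grasp_force: 7.4
```

move_arm([
  [0,0.006,0,0,0,0,0.12],
  [0,0.01,0,0,0,0,0.12],
])

```text
time_s: 7.53
position: [0.4653, 0.024, 0.0505]
tcp_rot: [[-0.984, 0.176, 0.008], [0.176, 0.984, -0.003], [-0.008, -0.002, -1.0]]
force: [-1.3, -9.0, 14.2]
opening: 0.122
grasp_force: 7.5
```

move_arm([
  [0,-0.002,-0.004,0,0,0,0.12],
  [0,-0.002,-0.008,0,0,0,0.12],
  [0,-0.002,-0.012,0,0,0,0.12],
  [0,-0.002,-0.016,0,0,0,0.12],
  [0,-0.002,-0.02,0,0,0,0.12],
  [0,-0.002,-0.024,0,0,0,0.12],
  [0,-0.002,-0.028,0,0,0,0.12],
  [0,-0.002,-0.028,0,0,0,0.12],
])

```text
time_s: 8.2
position: [0.4641, 0.0241, 0.0581]
tcp_rot: [[-0.984, 0.177, 0.005], [0.177, 0.984, -0.002], [-0.005, -0.001, -1.0]]
force: [-1.5, -3.9, 8.3]
opening: 0.117
grasp_force: 3.8
```

move_arm([
  [0,0,-0.004,0,0,0,0.12],
  [0,0,-0.008,0,0,0,0.12],
  [0,0,-0.011,0,0,0,0.12],
  [0,0,-0.014,0,0,0,0.12],
  [0,0,-0.014,0,0,0,0.12],
])

```text
time_s: 8.62
position: [0.4636, 0.0244, 0.0619]
tcp_rot: [[-0.984, 0.177, 0.004], [0.177, 0.984, -0.001], [-0.004, -0.001, -1.0]]
force: [0.4, -3.7, 5.2]
opening: 0.124
grasp_force: 2.5
```

move_arm([
  [0,0,-0.003,0,0,0,0.12],
  [0,0,-0.006,0,0,0,0.12],
  [0,0,-0.006,0,0,0,0.12],
])

```text
time_s: 8.87
position: [0.4621, 0.0252, 0.0626]
tcp_rot: [[-0.984, 0.178, -0.0], [0.178, 0.984, 0.0], [0.0, 0.0, -1.0]]
force: [0.4, -0.1, 0.1]
opening: 0.119
grasp_force: 0.1
```

move_arm([
  [0,0,-0.02,0,0,0,0.12],
  [0,0,-0.06,0,0,0,0.12],
  [0,0,-0.15,0,0,0,0.12],
  [0,0,-0.25,0,0,0,0.3],
  [0,0,-0.4,0,0,0,0.6],
  [0,0,-0.45,0,0,0,0.6],
  [0,0,-0.45,0,0,0,0.6],
])

```text
time_s: 9.45
position: [0.4648, 0.0247, 0.2018]
tcp_rot: [[-0.984, 0.178, 0.009], [0.178, 0.984, -0.002], [-0.009, 0.0, -1.0]]
force: [1.5, 0.1, -0.4]
opening: 0.342
grasp_force: 0.0
```

```bash
python3 - <<'E'
from h import *
c=viewer.capture("side");b=viewer.capture("scene")
cv2.imwrite("pics/s3.png",np.hstack([b["image"][120:400,200:540],c["image"][120:400,140:440]]))
p=(281,273)
# loaded tops now uncovered: cap top z .130
def caps(c):
    I=c["image"].astype(int);m=((I[...,2]>120)&(I[...,1]<70)&(I[...,0]<90)).astype(np.uint8)
    n,_,st,ce=cv2.connectedComponentsWithStats(m);return [(ce[i].round(1).tolist(),int(st[i,4])) for i in range(1,n) if st[i,4]>25]
for n,k in(("scene",b),("side",c)):
    for t in("well",): print(n,t,[(r["location"],round(r["conf"],2),atz(k,r["location"],.09)) for r in nets.find_in(n,t)[:2]])
    for ce,a in caps(k):
        P=atz(k,ce,.121)
        if .4<P[0]<.7 and -.3<P[1]<.35: print(n,ce,a,P,atz(k,ce,.102))
print(inc([.535,.273,.2]))
E
```

```text
scene well [([386.5, 243.0], 0.84, array([ 0.6767, -0.1674,  0.09  ]))]
scene [318.3, 233.6] 43 [ 0.57   -0.0869  0.121 ] [ 0.5845 -0.0743  0.102 ]
scene [354.7, 273.6] 59 [ 0.5507 -0.194   0.121 ] [ 0.5645 -0.185   0.102 ]
side well [([313.4, 274.1], 0.91, array([ 0.6572, -0.1624,  0.09  ]))]
side [267.0, 230.8] 46 [ 0.5652 -0.0831  0.121 ] [ 0.5645 -0.0639  0.102 ]
side [253.2, 272.0] 53 [ 0.5454 -0.1905  0.121 ] [ 0.5442 -0.1742  0.102 ]
[-0.096   0.8569 -0.0121  0.     -0.001   0.    ]
```

View pics/s3.png

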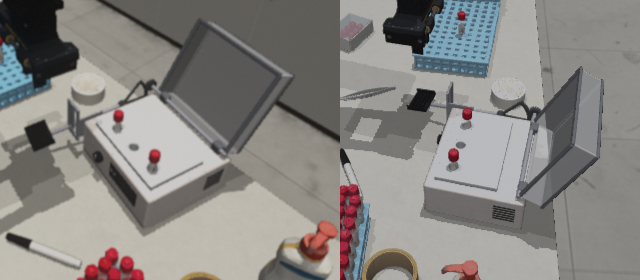

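Picture: lid stays open on its own, tread held low and outward; the middle well shows at about scene (333,267) / side (260,265).

move_arm([
  [-0.096,0.857,-0.012,0,-0.001,0,0.6],
  [-0.096,0.857,-0.012,0,-0.001,0,0.6],
  [-0.096,0.857,-0.012,0,-0.001,0,0.6],
  [-0.096,0.857,-0.012,0,-0.001,0,0.6],
  [-0.096,0.857,-0.012,0,-0.001,0,0.6],
  [-0.096,0.857,-0.012,0,-0.001,0,0.6],
  [-0.096,0.857,-0.012,0,-0.001,0,0.6],
  [-0.096,0.857,-0.012,0,-0.001,0,0.6],
  [-0.096,0.857,-0.012,0,-0.001,0,0.6],
])

```text
time_s: 10.4
position: [0.5347, 0.2722, 0.1989]
tcp_rot: [[-0.984, 0.177, -0.002], [0.177, 0.984, -0.003], [0.001, -0.003, -1.0]]
force: [-0.1, -0.5, 0.3]
opening: 0.6
grasp_force: 0.0
```

```bash
cat > red.py <<'E'
from h import *
def reds(c):
    I=c["image"].astype(int);m=((I[...,2]>110)&(I[...,2]>2*I[...,1])&(I[...,2]>2*I[...,0])).astype(np.uint8)
    n,_,st,ce=cv2.connectedComponentsWithStats(m);return [(ce[i].round(1),st[i].tolist()) for i in range(1,n) if st[i,4]>25]
E
python3 - <<'E'
from red import *
c=viewer.capture("wrist");s=bot.read_state();print(s["position"])
tip=s["position"]+np.array(s["tcp_rot"])@[0,0,.011]
I=c["image"].copy()
for P in([.535,.273,.111],tip): cv2.circle(I,tuple(int(v) for v in proj(c,P)),3,(0,255,0),-1)
cv2.imwrite("pics/w4.png",I)
for ce,st in reds(c): print(ce,st,atz(c,ce,.111),atz(c,ce,.102))
print([(r["location"],r["conf"]) for r in nets.find_in("wrist","sample_tube")[:2]])
E
```

```text
[0.5348 0.2713 0.1993]
[284.5 212.3] [273, 201, 23, 24, 388] [0.5333 0.274  0.111 ] [0.536  0.2736 0.102 ]
[([282.4, 205.3], 0.71)]
```

View pics/w4.png

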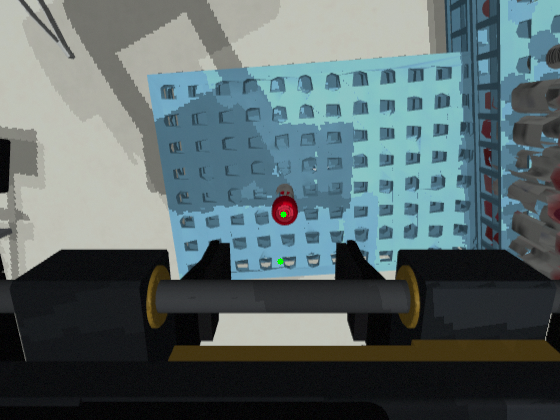

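Wrist picture: cap at (284,212), between the fingers; cap at (0.5345,0.274).

move_arm([
  [0,0.008,0.1,0,0,0,0.6],
  [0,0.008,0.2,0,0,0,0.6],
  [0,0.008,0.28,0,0,0,0.6],
  [0,0.008,0.33,0,0,0,0.6],
  [0,0.008,0.35,0,0,0,0.6],
  [0,0.008,0.35,0,0,0,0.45],
  [0,0.008,0.35,0,0,0,0.3],
  [0,0.008,0.35,0,0,0,0.2],
  [0,0.008,0.35,0,0,0,0.1],
  [0,0.008,0.35,0,0,0,0.1],
])

```text
time_s: 11.33
position: [0.5378, 0.2752, 0.0975]
tcp_rot: [[-0.984, 0.178, 0.005], [0.178, 0.984, 0.0], [-0.005, 0.001, -1.0]]
force: [0.2, 0.0, -0.6]
opening: 0.306
grasp_force: 0.0
```

move_arm([
  [0,0,0,0,0,0,0.1],
  [0,0,0,0,0,0,0.05],
  [0,0,0,0,0,0,0],
  [0,0,0,0,0,0,0],
  [0,0,0,0,0,0,0],
])

```text
time_s: 11.75
position: [0.5376, 0.2752, 0.0969]
tcp_rot: [[-0.984, 0.178, 0.004], [0.178, 0.984, -0.0], [-0.004, 0.001, -1.0]]
force: [-0.0, -0.5, 6.3]
opening: 0.198
grasp_force: 29.9
```

move_arm([
  [0,0,-0.01,0,0,0,0],
  [0,0,-0.04,0,0,0,0],
  [0,0,-0.09,0,0,0,0],
  [0,0,-0.15,0,0,0,0],
  [0,0,-0.23,0,0,0,0],
  [0,0,-0.32,0,0,0,0],
  [0,0,-0.41,0,0,0,0],
  [0,0,-0.5,0,0,0,0],
  [0,0,-0.51,0,0,0,0],
  [0,0,-0.51,0,0,0,0],
])

```text
time_s: 12.58
position: [0.5375, 0.2755, 0.2516]
tcp_rot: [[-0.984, 0.178, 0.008], [0.178, 0.984, 0.001], [-0.007, 0.002, -1.0]]
force: [0.1, 0.7, -1.0]
opening: 0.2
grasp_force: 30.0
```

```bash
python3 - <<'E'
from red import *
s=bot.read_state();print(s["position"],s["tcp_rot"],s["opening"],s["grasp_force"],s["force"])
a=viewer.capture("scene");b=viewer.capture("side")
# well: dark blob near expected
W=np.array([.557,-.143,.09])
for n,k in(("scene",a),("side",b)):
    x,y=proj(k,W).astype(int);G=cv2.cvtColor(k["image"],cv2.COLOR_BGR2GRAY)[y-9:y+10,x-9:x+10].astype(int)
    med=np.median(G);w=np.clip(med-15-G,0,None).astype(float);yy,xx=np.mgrid[y-9:y+10,x-9:x+10]
    px=[(w*xx).sum()/w.sum(),(w*yy).sum()/w.sum()];print(n,(x,y),px,(w>0).sum(),atz(k,px,.09))
    print([ (ce,st,atz(k,ce,.123)) for ce,st in reds(k) if .5<atz(k,ce,.123)[0]<.6 and -.25<atz(k,ce,.123)[1]<-.05])
I=[cv2.resize(k["image"][y-50:y+50,x-50:x+50],(390,390),interpolation=cv2.INTER_CUBIC) for k in(a,b) for x,y in[proj(k,W).astype(int)]]
cv2.imwrite("pics/well.png",np.hstack(I))
E
```

```text
[0.5375 0.2755 0.2516] [[-0.984   0.1779  0.0077]
 [ 0.1779  0.984   0.0009]
 [-0.0074  0.0022 -1.    ]] 0.199512693945715 29.96881663799286 [ 0.091   0.7215 -1.0189]
scene (np.int64(333), np.int64(265)) [np.float64(333.3944472236118), np.float64(266.77288644322164)] 84 [ 0.5553 -0.1442  0.09  ]
[(array([318.4, 233.3]), [314, 230, 9, 7, 46], array([ 0.5692, -0.0878,  0.123 ])), (array([354.7, 273.5]), [350, 270, 10, 8, 61], array([ 0.5494, -0.1948,  0.123 ]))]
side (np.int64(260), np.int64(264)) [np.float64(257.28862294062793), np.float64(267.7424619210444)] 110 [ 0.5505 -0.1528  0.09  ]
[(array([266.9, 230.9]), [263, 228, 9, 7, 48], array([ 0.5651, -0.0855,  0.123 ])), (array([253. , 272.1]), [249, 269, 9, 7, 51], array([ 0.5452, -0.1925,  0.123 ]))]
```

View pics/well.png

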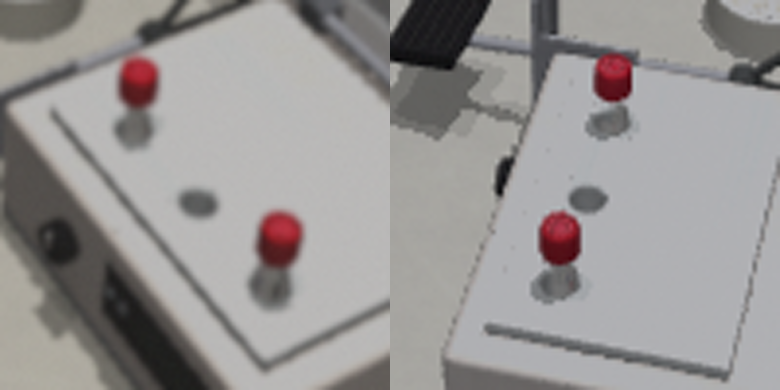

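Pictures: empty well at scene (333.8,267), side (260.8,264.8) → about (0.557,-0.144); neighbours undisturbed.

```bash
python3 - <<'E'
from h import *
a=viewer.capture("scene");b=viewer.capture("side")
print(atz(a,(333.8,267),.09),atz(b,(260.8,264.8),.09),tri(a,(333.8,267),b,(260.8,264.8)))
print(inc([.55,.065,.25]),inc([.5597,-.1445,.25]))
E
```

```text
[ 0.5555 -0.145   0.09  ] [ 0.5567 -0.1449  0.09  ] [ 0.5566 -0.1441  0.0887]
[-0.1726 -0.6792 -0.0077 -0.0005 -0.0001 -0.    ] [-0.3287 -1.3606 -0.0066 -0.0005 -0.0001 -0.    ]
```

move_arm([
  [-0.17,-0.68,-0.008,0,0,0,0],
  [-0.17,-0.68,-0.008,0,0,0,0],
  [-0.17,-0.68,-0.008,0,0,0,0],
  [-0.17,-0.68,-0.008,0,0,0,0],
  [-0.17,-0.68,-0.008,0,0,0,0],
  [-0.17,-0.68,-0.008,0,0,0,0],
  [-0.17,-0.68,-0.008,0,0,0,0],
  [-0.17,-0.68,-0.008,0,0,0,0],
])

```text
time_s: 13.45
position: [0.5498, 0.0654, 0.2505]
tcp_rot: [[-0.984, 0.179, 0.0], [0.179, 0.984, 0.0], [-0.0, 0.001, -1.0]]
force: [0.6, 0.1, -0.5]
opening: 0.201
grasp_force: 30.0
```

```bash
python3 - <<'E'
from h import *
print(inc([.5588,-.1455,.25]))
E
```

```text
[-0.1557 -0.6861  0.0015  0.0002  0.0001 -0.0004]
```

move_arm([
  [-0.156,-0.686,0.002,0,0,0,0],
  [-0.156,-0.686,0.002,0,0,0,0],
  [-0.156,-0.686,0.002,0,0,0,0],
  [-0.156,-0.686,0.002,0,0,0,0],
  [-0.156,-0.686,0.002,0,0,0,0],
  [-0.156,-0.686,0.002,0,0,0,0],
  [-0.156,-0.686,0.002,0,0,0,0],
  [-0.156,-0.686,0.002,0,0,0,0],
  [-0.156,-0.686,0.002,0,0,0,0],
])

```text
time_s: 14.2
position: [0.5596, -0.1429, 0.2508]
tcp_rot: [[-0.985, 0.175, 0.002], [0.175, 0.985, 0.001], [-0.001, 0.001, -1.0]]
force: [0.4, -0.2, -0.6]
opening: 0.201
grasp_force: 30.0
```

```bash
python3 - <<'E'
from red import *
w=viewer.capture("wrist");a=viewer.capture("scene");b=viewer.capture("side")
s=bot.read_state();p=s["position"];print(p,s["tcp_rot"])
W=[.556,-.145,.09]
bot_=p-[0.0028,-.0005,0.105-.003-.003] # guess tube underside: tcp z - .094
for k in(w,a,b): print(proj(k,W),proj(k,[p[0]-.0028,p[1]+.0005,p[2]-.094]),[ (ce,st) for ce,st in reds(k)][:8] if k is not a and k is w else "")
x,y=proj(a,[.5565,-.145,.14]).astype(int);u,v=proj(b,[.5565,-.145,.14]).astype(int)
I=[cv2.resize(w["image"][140:300,200:360],(260,260),interpolation=cv2.INTER_CUBIC),cv2.resize(a["image"][y-50:y+50,x-50:x+50],(260,260),interpolation=cv2.INTER_CUBIC),cv2.resize(b["image"][v-50:v+50,u-50:u+50],(260,260),interpolation=cv2.INTER_CUBIC)]
print("centers",x,y,u,v)
cv2.imwrite("pics/w5.png",np.hstack(I));cv2.imwrite("pics/wfull.png",w["image"])
E
```

```text
[ 0.5598 -0.1434  0.2512] [[-0.9845  0.1752  0.0026]
 [ 0.1752  0.9845 -0.0001]
 [-0.0026  0.0004 -1.    ]]
[278.804  186.7493] [281.0679 208.6403] [(array([10.4,  9.7]), [0, 0, 23, 22, 411]), (array([39.8,  8.3]), [26, 0, 27, 23, 424]), (array([60.4,  9.9]), [59, 2, 3, 18, 29]), (array([211.4, 196.7]), [202, 187, 20, 21, 298]), (array([347.7, 198. ]), [338, 188, 21, 21, 329]), (array([282.6, 270.5]), [264, 260, 39, 20, 589])]
[333.9834 266.864 ] [337.5766 240.021 ] 
[260.4127 264.8038] [261.2184 239.4686] 
centers 337 247 260 246
```

View pics/w5.png

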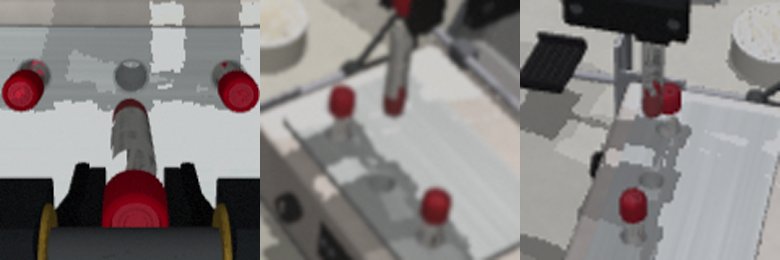

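move_arm([
  [0,0,0.04,0,0,0,0],
  [0,0,0.08,0,0,0,0],
  [0,0,0.12,0,0,0,0],
  [0,0,0.15,0,0,0,0],
  [0,0,0.16,0,0,0,0],
  [0,0,0.16,0,0,0,0],
  [0,0,0.16,0,0,0,0],
])

```text
time_s: 14.93
position: [0.5603, -0.1454, 0.2035]
tcp_rot: [[-0.984, 0.178, 0.003], [0.178, 0.984, -0.001], [-0.004, -0.0, -1.0]]
force: [1.3, 0.1, -0.1]
opening: 0.201
grasp_force: 30.0
```

```bash
python3 - <<'E'
from red import *
w=viewer.capture("wrist");a=viewer.capture("scene");b=viewer.capture("side")
s=bot.read_state();p=s["position"];print(p,s["tcp_rot"][:,2])
f=lambda k,q,c0,z:((proj(k,q)-c0)*z).round(1)
out=[]
for k,z,c in((w,4,None),(a,4,None),(b,4,None)):
    W=proj(k,[.556,-.145,.09]).astype(int)
    h=32; x0,y0=W[0]-h,W[1]-(h if k is w else 50)
    if k is w: y0=W[1]-24
    I=cv2.resize(k["image"][y0:y0+65,x0:x0+65],(260,260),interpolation=cv2.INTER_CUBIC)
    print("origin",x0,y0,"well",proj(k,[.556,-.145,.09]),"bottom",proj(k,[p[0]-.0028,p[1]+.0005,p[2]-.094]));out.append(I)
cv2.imwrite("pics/w6.png",cv2.resize(np.hstack(out),None,fx=1,fy=1))
E
```

```text
[ 0.5605 -0.1457  0.204 ] [ 0.0045 -0.0013 -1.    ]
origin 249 174 well [281.4478 198.7972] bottom [281.458  208.3407]
origin 301 216 well [333.9834 266.864 ] bottom [335.9089 259.0996]
origin 228 214 well [260.4127 264.8038] bottom [261.359  257.8638]
```

View pics/w6.png

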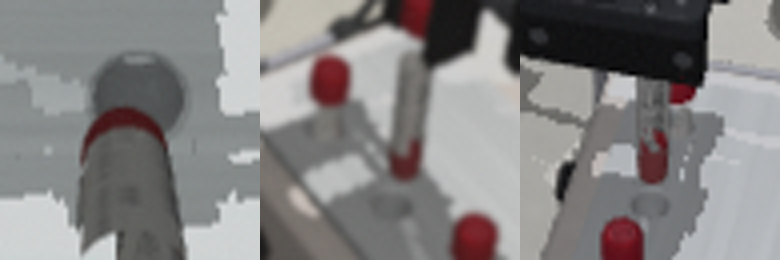

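Wrist crop: well centred at about (283.9,198), tube's lower end at (280,211): the tube must go a little to +y.

```bash
python3 - <<'E'
from red import *
w=viewer.capture("wrist");a=viewer.capture("scene");b=viewer.capture("side")
s=bot.read_state();p=s["position"];zb=p[2]-.094;print(p,s["tcp_rot"][:,2])
for k,q,t in((w,(283.9,198),(280,211)),(a,(334.5,267.5),(337.2,259)),(b,(260.7,266),(261.2,258))):
    W=atz(k,q,.09);T=atz(k,t,zb);d=RW.T@(W-T);print("well",W,"tube",T,"tool shift needed mm",d[:2]*1e3,"tube in tool",(RW.T@(T-p))[:2]*1e3)
E
```

```text
[ 0.5603 -0.1458  0.2038] [ 0.004 -0.001 -1.   ]
well [ 0.5562 -0.1435  0.09  ] tube [ 0.56   -0.1471  0.1098] tool shift needed mm [4.4155 2.8717] tube in tool [-0.0252 -1.3844]
well [ 0.5556 -0.1466  0.09  ] tube [ 0.5598 -0.1464  0.1098] tool shift needed mm [ 4.0647 -0.9538] tube in tool [ 0.321  -0.7211]
well [ 0.5567 -0.148   0.09  ] tube [ 0.5574 -0.1454  0.1098] tool shift needed mm [ 0.2183 -2.6717] tube in tool [ 2.8554 -0.1517]
```

```bash
python3 - <<'E'
from red import *
w=viewer.capture("wrist")
s=bot.read_state();p=s["position"];zb=p[2]-.094
I=w["image"][178:222,255:315].astype(int)
tx=RW[:,0]
print("tube",RW.T@(atz(w,(280,200.8),zb)-tx*.00775-p)*1e3); print("well",[RW.T@(atz(w,(283.9,186.5),.09)-tx*r-p)*1e3 for r in(.00875,.01025)])
G=cv2.cvtColor(w["image"],cv2.COLOR_BGR2GRAY).astype(int)
for r in(190,193,196,199): print(r,G[r,264:304].tolist())
print(G[180:215,284].tolist());print("R-G",(w["image"][...,2].astype(int)-w["image"][...,1])[196:220:2,264:298:2].tolist())
E
```

```text
tube [ 0.0982 -1.4176 94.    ]
well [array([  5.0099,   1.4309, 113.6684]), array([  3.5099,   1.4309, 113.6684])]
190 [136, 137, 135, 137, 136, 138, 137, 136, 135, 134, 121, 103, 95, 88, 83, 84, 84, 84, 85, 86, 87, 84, 86, 86, 87, 85, 86, 91, 102, 116, 130, 134, 135, 134, 135, 134, 134, 134, 134, 163]
193 [138, 135, 145, 145, 144, 146, 137, 136, 114, 103, 87, 78, 79, 82, 82, 84, 84, 83, 83, 83, 84, 83, 85, 84, 84, 84, 83, 83, 81, 83, 104, 110, 129, 133, 135, 134, 134, 133, 134, 134]
196 [161, 162, 162, 161, 160, 161, 161, 136, 125, 78, 76, 79, 80, 82, 83, 83, 84, 84, 84, 86, 85, 86, 85, 84, 85, 84, 84, 83, 82, 79, 75, 101, 111, 131, 133, 133, 133, 134, 132, 133]
199 [163, 165, 163, 164, 165, 164, 164, 133, 121, 77, 75, 77, 78, 80, 82, 82, 82, 85, 85, 85, 84, 85, 87, 86, 86, 83, 83, 82, 79, 79, 76, 104, 118, 131, 138, 138, 138, 138, 137, 137]
[138, 139, 139, 137, 138, 136, 121, 119, 139, 120, 87, 85, 84, 84, 84, 86, 85, 85, 84, 84, 83, 70, 39, 38, 36, 43, 75, 99, 98, 95, 93, 94, 95, 95, 96]
R-G [[-4, -7, -7, -6, -4, -2, -3, -3, -1, -3, -3, -3, -2, -4, -2, -2, -3], [-6, -5, -5, -6, -3, -3, -3, -2, -2, -3, -3, -4, -3, -3, -3, -5, -3], [-4, -5, -5, -5, -6, -3, 1, 6, 12, 4, -2, -2, -4, -4, -3, -1, -2], [-5, -5, -4, -5, -5, 17, 44, 46, 45, 45, 40, 1, -2, -1, -2, -4, -4], [-4, -4, -4, -6, 12, 45, 46, 45, 46, 48, 47, 46, 3, -3, -3, -4, -4], [-5, -4, -4, -1, 43, 46, 20, 12, 6, 5, 17, 37, 41, -3, -4, -5, -6], [-6, -4, -4, 23, 36, 0, -1, -1, 0, -1, 0, -2, 24, 0, -3, -4, -4], [-4, -5, -5, 29, 1, -1, -1, 0, -1, -2, -1, 0, -1, 21, -6, -6, -5], [-5, -4, -6, 19, -1, 0, 0, -2, -1, -1, -2, -2, 0, 0, -5, -5, -4], [-5, -5, -5, 2, -1, -2, -1, -2, -1, -1, 0, -1, 0, -1, -6, -5, -6], [-4, -4, -3, -2, -1, -2, 0, -1, 0, 0, -2, -1, -1, 1, -6, -5, -4], [-4, -6, -2, 0, 0, -1, -2, 0, 0, -2, 1, 0, -1, 0, -1, -4, -5]]
```

move_arm([
  [0.011,0.009,0.02,0,0,0,0],
  [0.011,0.009,0.04,0,0,0,0],
  [0.011,0.009,0.046,0,0,0,0],
  [0.011,0.009,0.046,0,0,0,0],
  [0.011,0.009,0.046,0,0,0,0],
])

```text
time_s: 15.7
position: [0.5571, -0.1423, 0.189]
tcp_rot: [[-0.984, 0.178, 0.002], [0.178, 0.984, -0.0], [-0.002, 0.0, -1.0]]
force: [0.1, 0.5, -0.1]
opening: 0.201
grasp_force: 30.0
```

```bash
python3 - <<'E'
from red import *
out=[]
for n in("wrist","scene","side"):
    k=viewer.capture(n);W=proj(k,[.556,-.145,.09]).astype(int)
    h=26;x0,y0=W[0]-h,W[1]-(22 if n=="wrist" else 36)
    out.append(cv2.resize(k["image"][y0:y0+52,x0:x0+52],(260,260),interpolation=cv2.INTER_CUBIC));print(n,x0,y0)
    if n=="wrist": w=k
cv2.imwrite("pics/w7.png",np.hstack(out))
s=bot.read_state();print(s["position"],s["force"],s["tcp_rot"][:,2])
G=cv2.cvtColor(w["image"],cv2.COLOR_BGR2GRAY).astype(int)
print("R-G",(w["image"][...,2].astype(int)-w["image"][...,1])[194:222:2,262:304:2].tolist())
for r in(192,196,200): print(r,G[r,266:304].tolist())
for c in(280,285): print(c,G[182:215,c].tolist())
E
```

```text
wrist 252 186
scene 307 230
side 234 228
[ 0.5575 -0.1425  0.1895] [ 0.2957 -0.1038 -1.0039] [ 0.0034 -0.0007 -1.    ]
R-G [[-5, -6, -5, -5, -6, -4, -5, -5, -5, -4, -4, -5, -5, -5, -6, -5, -6, -5, -6, -6, -6], [-6, -5, -4, -4, -5, -3, -5, -4, -4, -4, -4, -5, -5, -5, -4, -5, -5, -6, -5, -5, -6], [-5, -5, -6, -5, -5, -4, -3, -3, -4, -2, -5, -3, -4, -5, -4, -5, -5, -4, -5, -5, -6], [-4, -4, -5, -5, -5, -3, -3, 1, 7, 11, 2, -3, -3, -4, -5, -5, -5, -5, -4, -6, -5], [-7, -6, -6, -4, -4, -4, 17, 45, 45, 47, 46, 41, 3, -2, -4, -4, -3, -4, -4, -4, -3], [-5, -5, -3, -5, -4, 17, 46, 45, 45, 47, 44, 44, 46, 3, -3, -4, -4, -5, -5, -5, -5], [-5, -6, -6, -2, 0, 45, 44, 22, 13, 6, 6, 16, 37, 40, -1, -2, -6, -4, -6, -5, -5], [-5, -6, -5, -2, 27, 37, -1, -2, 0, -1, -1, -1, -1, 25, 3, -4, -4, -5, -5, -6, -5], [-5, -5, -4, -4, 34, 0, -1, -2, -2, -1, 1, 0, -2, 0, 22, -3, -5, -4, -4, -5, -5], [-5, -5, -5, -4, 18, -1, -1, -1, -2, -1, -1, -1, 0, -1, -1, -4, -4, -5, -4, -6, -4], [-4, -4, -6, -5, 4, -1, -1, -1, -1, -1, -1, -2, 0, -2, -1, -5, -6, -5, -6, -5, -4], [-6, -5, -4, -6, -2, -1, -2, -2, -1, 0, -1, -2,
[... 378 characters left out ...]
 141, 142, 142, 142]
196 [140, 141, 141, 139, 140, 142, 139, 140, 135, 132, 125, 125, 118, 117, 121, 120, 124, 124, 130, 132, 137, 140, 140, 140, 140, 140, 141, 140, 140, 139, 140, 139, 141, 140, 140, 139, 139, 139]
200 [140, 140, 138, 134, 119, 103, 90, 81, 80, 83, 78, 77, 73, 76, 68, 74, 77, 82, 85, 85, 85, 86, 102, 109, 123, 137, 138, 137, 136, 138, 137, 139, 138, 138, 139, 137, 137, 137]
280 [140, 141, 142, 141, 140, 140, 142, 140, 141, 141, 142, 141, 142, 136, 121, 106, 87, 86, 68, 38, 37, 40, 38, 58, 81, 87, 88, 92, 97, 97, 97, 96, 98]
285 [141, 141, 141, 140, 139, 142, 141, 142, 140, 140, 142, 140, 141, 142, 132, 111, 99, 87, 85, 81, 62, 40, 36, 38, 60, 86, 94, 97, 97, 96, 97, 97, 96]
```

View pics/w7.png

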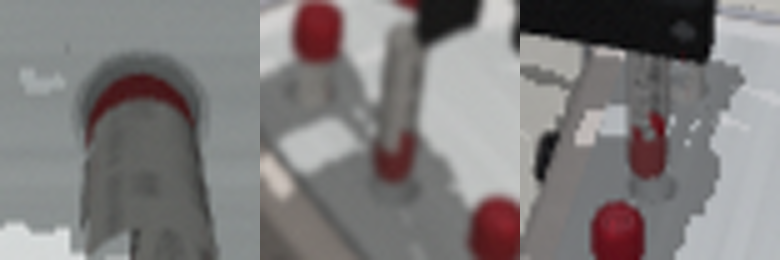

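Wrist view: tube end and well are concentric sideways (both at column ~280); fore-and-aft is close. I now compute the remaining x offset.

```bash
python3 - <<'E'
from red import *
w=viewer.capture("wrist");p=bot.read_state()["position"];tx=RW[:,0];zb=p[2]-.094
print("tube",[RW.T@(atz(w,(280.3,200.4),z)-tx*.00775-p)*1e3 for z in(zb-.002,zb)])
print("well",RW.T@(atz(w,(280.3,196),.09)-tx*.01025-p)*1e3,RW.T@(atz(w,(280.3,197.8),.09)-tx*.00875-p)*1e3)
E
```

```text
tube [array([ 0.0239, -1.1983, 96.    ]), array([ 0.5689, -1.1857, 94.    ])]
well [-0.1438 -1.2165 99.6075] [ 0.0028 -1.2183 99.6075]
```

move_arm([
  [-0.001,0,0.01,0,0,0,0],
  [-0.001,0,0.018,0,0,0,0],
  [-0.001,0,0.026,0,0,0,0],
  [-0.001,0,0.034,0,0,0,0],
  [-0.001,0,0.04,0,0,0,0],
])

```text
time_s: 16.32
position: [0.5576, -0.1424, 0.177]
tcp_rot: [[-0.984, 0.178, 0.003], [0.178, 0.984, -0.0], [-0.003, 0.0, -1.0]]
force: [0.3, -0.1, -0.3]
opening: 0.201
grasp_force: 30.0
```

move_arm([
  [0,0,0.018,0,0,0,0],
  [0,0,0.036,0,0,0,0],
  [0,0,0.054,0,0,0,0],
  [0,0,0.072,0,0,0,0],
  [0,0,0.09,0,0,0,0],
  [0,0,0.108,0,0,0,0],
  [0,0,0.12,0,0,0,0],
  [0,0,0.125,0,0,0,0],
])

```text
time_s: 16.98
position: [0.5577, -0.1425, 0.1393]
tcp_rot: [[-0.984, 0.178, 0.003], [0.178, 0.984, -0.001], [-0.003, -0.0, -1.0]]
force: [0.5, -0.3, 0.9]
opening: 0.198
grasp_force: 30.0
```

move_arm([
  [0,0,0.015,0,0,0,0],
  [0,0,0.03,0,0,0,0],
  [0,0,0.045,0,0,0,0],
  [0,0,0.058,0,0,0,0],
  [0,0,0.066,0,0,0,0],
  [0,0,0.066,0,0,0,0],
])

```text
time_s: 17.48
position: [0.5579, -0.1427, 0.1196]
tcp_rot: [[-0.984, 0.178, 0.003], [0.178, 0.984, -0.001], [-0.003, -0.0, -1.0]]
force: [0.2, -3.0, -2.0]
opening: 0.203
grasp_force: 30.0
```

move_arm([
  [0,0,0.005,0,0,0,0],
  [0,0,0.009,0,0,0,0],
  [0,0,0.009,0,0,0,0],
])

```text
time_s: 17.73
position: [0.5581, -0.1428, 0.1175]
tcp_rot: [[-0.984, 0.178, 0.004], [0.178, 0.984, -0.001], [-0.004, -0.0, -1.0]]
force: [1.5, -2.0, 0.3]
opening: 0.199
grasp_force: 30.0
```

move_arm([
  [0,0,0.003,0,0,0,0],
  [0,0,0.005,0,0,0,0],
  [0,0,0.005,0,0,0,0],
])

```text
time_s: 17.98
position: [0.5581, -0.1427, 0.1161]
tcp_rot: [[-0.984, 0.178, 0.004], [0.178, 0.984, -0.001], [-0.004, -0.0, -1.0]]
force: [2.6, -2.3, 0.8]
opening: 0.201
grasp_force: 30.0
```

move_arm([
  [0,0,0.003,0,0,0,0],
  [0,0,0.006,0,0,0,0],
  [0,0,0.006,0,0,0,0],
])

```text
time_s: 18.23
position: [0.5587, -0.1427, 0.1158]
tcp_rot: [[-0.984, 0.178, 0.005], [0.178, 0.984, -0.001], [-0.006, -0.0, -1.0]]
force: [0.3, -0.9, 9.2]
opening: 0.203
grasp_force: 29.9
```

Bottomed just where predicted (z 0.116). Releasing.

move_arm([
  [0,0,-0.002,0,0,0,0.2],
  [0,0,-0.002,0,0,0,0.24],
  [0,0,-0.002,0,0,0,0.3],
  [0,0,-0.002,0,0,0,0.34],
  [0,0,-0.002,0,0,0,0.34],
  [0,0,-0.03,0,0,0,0.34],
  [0,0,-0.08,0,0,0,0.34],
  [0,0,-0.15,0,0,0,0.34],
  [0,0,-0.25,0,0,0,0.34],
  [0,0,-0.3,0,0,0,0.34],
])

```text
time_s: 19.07
position: [0.5584, -0.1426, 0.2071]
tcp_rot: [[-0.984, 0.178, 0.006], [0.178, 0.984, -0.002], [-0.006, -0.001, -1.0]]
force: [0.3, 0.4, 0.9]
opening: 0.341
grasp_force: 0.0
```

```bash
python3 - <<'E'
from red import *
p=bot.read_state();print(p["position"],p["opening"])
for n in("scene","side","wrist"):
    k=viewer.capture(n)
    print(n,[(ce,st[2:],atz(k,ce,.125)) for ce,st in reds(k) if .5<atz(k,ce,.125)[0]<.62 and -.25<atz(k,ce,.125)[1]<-.05])
    print("tread",[(r["location"],round(r["conf"],2),atz(k,r["location"],.05)) for r in nets.find_in(n,"pedal_tread")[:2]] if n!="wrist" else "")
print(inc([.50,.0,.25]))
E
```

```text
[ 0.5584 -0.1426  0.2071] 0.34147741713075763
scene [(array([318.7, 233.3]), [8, 6, 35], array([ 0.5681, -0.0895,  0.125 ])), (array([336.3, 252.8]), [9, 7, 47], array([ 0.558 , -0.1437,  0.125 ])), (array([355.1, 273.2]), [8, 7, 41], array([ 0.5489, -0.1957,  0.125 ]))]
tread [([244.4, 252.0], 0.87, array([0.4736, 0.017 , 0.05  ]))]
side [(array([260.4, 251.2]), [7, 7, 36], array([ 0.5556, -0.1422,  0.125 ])), (array([252.9, 272. ]), [8, 7, 30], array([ 0.5451, -0.194 ,  0.125 ]))]
tread [([219.4, 220.1], 0.95, array([0.4565, 0.0155, 0.05  ]))]
wrist [(array([198.4, 218.4]), [25, 24, 390], array([ 0.5473, -0.198 ,  0.125 ])), (array([277.8, 219.3]), [25, 24, 445], array([ 0.5575, -0.145 ,  0.125 ])), (array([359.8, 218.9]), [25, 24, 440], array([ 0.5671, -0.0901,  0.125 ]))]
tread 
[ 0.2697  0.432  -0.1556  0.0002  0.0003  0.    ]
```

```bash
python3 - <<'E'
from h import *
print(inc([.4625,.0248,.15]))
E
```

```text
[0.4078 0.4909 0.1776 0.0002 0.0003 0.    ]
```

move_arm([
  [0.41,0.49,0,0,0,0,0.12],
  [0.41,0.49,0,0,0,0,0.12],
  [0.41,0.49,0,0,0,0,0.12],
  [0.41,0.49,0,0,0,0,0.12],
  [0.41,0.49,0,0,0,0,0.12],
  [0.41,0.49,0,0,0,0,0.12],
  [0.408,0.491,0.1,0,0,0,0.12],
  [0.408,0.491,0.17,0,0,0,0.12],
  [0.408,0.491,0.178,0,0,0,0.12],
  [0.408,0.491,0.178,0,0,0,0.12],
])

```text
time_s: 20.15
position: [0.4623, 0.0241, 0.1486]
tcp_rot: [[-0.984, 0.178, -0.002], [0.178, 0.984, 0.0], [0.002, -0.0, -1.0]]
force: [0.1, 0.3, -0.2]
opening: 0.12
grasp_force: 0.0
```

```bash
python3 - <<'E'
from h import *
k=viewer.capture("wrist");s=bot.read_state();print(s["position"],s["opening"])
tz=.052
print([(r["location"],round(r["conf"],2),atz(k,r["location"],tz)) for r in nets.find_in("wrist","pedal_tread")[:2]])
G=cv2.cvtColor(k["image"],cv2.COLOR_BGR2GRAY);m=(G<60).astype(np.uint8)
m[252:]=0;n,_,st,ce=cv2.connectedComponentsWithStats(m)
print([(st[i].tolist(),ce[i].round(1)) for i in range(1,n) if st[i,4]>300])
print(inc([.4625,.0248,.0665]))
E
```

```text
[0.4633 0.0239 0.1497] 0.12255253589866955
[([271.1, 211.8], 0.94, array([0.4613, 0.0163, 0.052 ])), ([239.6, 235.3], 0.58, array([ 0.4751, -0.0101,  0.052 ]))]
[([29, 16, 57, 56, 1388], array([57.2, 43.6])), ([229, 175, 86, 77, 5051], array([272.4, 210.2]))]
[ 0.0061  0.0024  0.2796 -0.      0.0009 -0.0002]
```

move_arm([
  [0.009,-0.023,0.08,0,0,0,0.12],
  [0.009,-0.023,0.16,0,0,0,0.12],
  [0.009,-0.023,0.22,0,0,0,0.12],
  [0.009,-0.023,0.26,0,0,0,0.12],
  [0.009,-0.023,0.275,0,0,0,0.12],
  [0.009,-0.023,0.285,0,0,0,0.12],
  [0.009,-0.023,0.295,0,0,0,0.12],
  [0.009,-0.023,0.303,0,0,0,0.12],
  [0.009,-0.023,0.31,0,0,0,0.12],
  [0.009,-0.023,0.31,0,0,0,0.12],
])

```text
time_s: 21.08
position: [0.4613, 0.0175, 0.0586]
tcp_rot: [[-0.984, 0.178, 0.007], [0.178, 0.984, -0.002], [-0.007, -0.0, -1.0]]
force: [-0.7, -1.5, 8.7]
opening: 0.118
grasp_force: 3.6
```

move_arm([
  [0,0,0.006,0,0,0,0.12],
  [0,0,0.012,0,0,0,0.12],
  [0,0,0.018,0,0,0,0.12],
  [0,0,0.022,0,0,0,0.12],
  [0,0,0.022,0,0,0,0.12],
])

```text
time_s: 21.5
position: [0.4621, 0.0173, 0.0524]
tcp_rot: [[-0.984, 0.178, 0.009], [0.178, 0.984, -0.002], [-0.009, -0.0, -1.0]]
force: [-0.6, -2.0, 7.2]
opening: 0.117
grasp_force: 3.8
```

move_arm([
  [0,0,0.004,0,0,0,0.12],
  [0,0,0.007,0,0,0,0.12],
  [0,0,0.007,0,0,0,0.12],
])

```text
time_s: 21.75
position: [0.4623, 0.0172, 0.0506]
tcp_rot: [[-0.984, 0.178, 0.009], [0.178, 0.984, -0.002], [-0.009, -0.0, -1.0]]
force: [0.1, -1.6, 10.7]
opening: 0.12
grasp_force: 5.1
```

move_arm([
  [0,0,0.003,0,0,0,0.12],
  [0,0,0.003,0,0,0,0.12],
])

```text
time_s: 21.92
position: [0.4624, 0.0172, 0.0501]
tcp_rot: [[-0.984, 0.178, 0.01], [0.178, 0.984, -0.002], [-0.01, -0.0, -1.0]]
force: [-0.3, -0.7, 13.6]
opening: 0.116
grasp_force: 6.9
```

move_arm([
  [0,-0.008,0,0,0,0,0.12],
  [0,-0.018,0,0,0,0,0.12],
  [0,-0.028,0,0,0,0,0.12],
  [0.001,-0.038,0,0,0,0,0.12],
  [0.002,-0.048,0,0,0,0,0.12],
  [0.002,-0.058,0,0,0,0,0.12],
  [0.003,-0.068,0,0,0,0,0.12],
  [0.003,-0.068,0,0,0,0,0.12],
])

```text
time_s: 22.58
position: [0.4566, -0.0026, 0.0498]
tcp_rot: [[-0.984, 0.178, 0.007], [0.178, 0.984, -0.002], [-0.007, -0.0, -1.0]]
force: [-0.6, -1.2, 11.7]
opening: 0.122
grasp_force: 5.9
```

move_arm([
  [0,-0.008,0,0,0,0,0.12],
  [0,-0.014,0,0,0,0,0.12],
  [0,-0.014,0,0,0,0,0.12],
])

```text
time_s: 22.83
position: [0.4558, -0.0063, 0.0497]
tcp_rot: [[-0.984, 0.178, 0.007], [0.178, 0.984, -0.001], [-0.007, -0.0, -1.0]]
force: [-0.7, 2.1, 12.4]
opening: 0.118
grasp_force: 5.9
```

move_arm([
  [0,-0.005,0,0,0,0,0.12],
  [0,-0.008,0,0,0,0,0.12],
  [0,-0.008,0,0,0,0,0.12],
])

```text
time_s: 23.08
position: [0.4554, -0.0077, 0.0497]
tcp_rot: [[-0.984, 0.179, 0.007], [0.179, 0.984, -0.0], [-0.007, 0.001, -1.0]]
force: [-0.0, 6.9, 11.5]
opening: 0.118
grasp_force: 5.8
```

```bash
python3 - <<'E'
from h import *
k=viewer.capture("wrist");s=bot.read_state();print(s["position"],s["force"])
print([(r["location"],round(r["conf"],2),atz(k,r["location"],.04)) for r in nets.find_in("wrist","pedal_tread")[:1]])
G=cv2.cvtColor(k["image"],cv2.COLOR_BGR2GRAY);m=(G<60).astype(np.uint8);print([ (r,np.flatnonzero(m[r,180:400])[[0,-1]]+180) for r in range(205,246,5) if m[r,180:400].any()])
E
```

```text
[ 0.4554 -0.0077  0.0497] [-0.3514  5.8071 10.594 ]
[([282.1, 235.4], 0.69, array([ 0.4418, -0.0051,  0.04  ]))]
[(220, array([224, 343])), (225, array([224, 343])), (230, array([224, 343])), (235, array([224, 343])), (240, array([224, 343])), (245, array([224, 343]))]
```

move_arm([
  [0,0.002,-0.003,0,0,0,0.12],
  [0,0.004,-0.01,0,0,0,0.12],
  [0.001,0.004,-0.017,0,0,0,0.12],
  [0.001,0.004,-0.024,0,0,0,0.12],
  [0.002,0.004,-0.031,0,0,0,0.12],
  [0.002,0.004,-0.038,0,0,0,0.12],
  [0.003,0.004,-0.045,0,0,0,0.12],
  [0.003,0.004,-0.052,0,0,0,0.12],
  [0.003,0.004,-0.059,0,0,0,0.12],
  [0.003,0.004,-0.066,0,0,0,0.12],
])

```text
time_s: 24.02
position: [0.4532, -0.0067, 0.0689]
tcp_rot: [[-0.984, 0.178, 0.004], [0.178, 0.984, -0.0], [-0.004, 0.0, -1.0]]
force: [-0.9, 2.4, 6.2]
opening: 0.119
grasp_force: 3.0
```

move_arm([
  [0,0,-0.007,0,0,0,0.12],
  [0,0,-0.014,0,0,0,0.12],
  [0,0,-0.021,0,0,0,0.12],
  [0,0,-0.028,0,0,0,0.12],
  [0,0,-0.035,0,0,0,0.12],
  [0,0,-0.042,0,0,0,0.12],
  [0,0,-0.049,0,0,0,0.12],
  [-0.001,0,-0.056,0,0,0,0.12],
  [-0.001,0,-0.063,0,0,0,0.12],
  [-0.001,0,-0.07,0,0,0,0.12],
])

```text
time_s: 24.85
position: [0.453, -0.0066, 0.0898]
tcp_rot: [[-0.984, 0.178, 0.003], [0.178, 0.984, 0.0], [-0.003, 0.0, -1.0]]
force: [-1.8, 1.7, 5.7]
opening: 0.124
grasp_force: 2.5
```

move_arm([
  [0,0,-0.005,0,0,0,0.12],
  [0,0,-0.01,0,0,0,0.12],
  [-0.001,0,-0.015,0,0,0,0.12],
  [-0.001,0,-0.02,0,0,0,0.12],
  [-0.002,0,-0.025,0,0,0,0.12],
  [-0.002,0,-0.03,0,0,0,0.12],
  [-0.003,0,-0.035,0,0,0,0.12],
  [-0.003,0,-0.04,0,0,0,0.12],
  [-0.004,0,-0.045,0,0,0,0.12],
  [-0.004,0,-0.05,0,0,0,0.12],
])

```text
time_s: 25.68
position: [0.4543, -0.0068, 0.1048]
tcp_rot: [[-0.984, 0.178, 0.003], [0.178, 0.984, -0.0], [-0.003, 0.001, -1.0]]
force: [-1.5, 2.6, 6.0]
opening: 0.12
grasp_force: 2.6
```

move_arm([
  [0,0,-0.004,0,0,0,0.12],
  [0,0,-0.008,0,0,0,0.12],
  [-0.001,0,-0.012,0,0,0,0.12],
  [-0.001,0,-0.016,0,0,0,0.12],
  [-0.002,0,-0.02,0,0,0,0.12],
  [-0.002,0,-0.024,0,0,0,0.12],
  [-0.003,0,-0.028,0,0,0,0.12],
  [-0.003,0,-0.031,0,0,0,0.12],
  [-0.004,0,-0.034,0,0,0,0.12],
  [-0.004,0,-0.037,0,0,0,0.12],
])

```text
time_s: 26.52
position: [0.456, -0.0072, 0.116]
tcp_rot: [[-0.984, 0.178, 0.004], [0.178, 0.984, -0.0], [-0.004, 0.0, -1.0]]
force: [-1.4, 2.3, 5.3]
opening: 0.122
grasp_force: 2.5
```

move_arm([
  [0,0,-0.003,0,0,0,0.12],
  [0,0,-0.006,0,0,0,0.12],
  [-0.001,0,-0.009,0,0,0,0.12],
  [-0.001,0,-0.012,0,0,0,0.12],
  [-0.002,0,-0.015,0,0,0,0.12],
  [-0.002,0,-0.018,0,0,0,0.12],
  [-0.003,0,-0.021,0,0,0,0.12],
  [-0.003,0,-0.024,0,0,0,0.12],
  [-0.004,0,-0.027,0,0,0,0.12],
  [-0.004,0,-0.03,0,0,0,0.12],
])

```text
time_s: 27.35
position: [0.4578, -0.0076, 0.1251]
tcp_rot: [[-0.984, 0.178, 0.006], [0.178, 0.984, -0.001], [-0.006, 0.0, -1.0]]
force: [-0.6, 1.9, 5.1]
opening: 0.123
grasp_force: 2.4
```

move_arm([
  [0,0,-0.003,0,0,0,0.12],
  [0,0,-0.006,0,0,0,0.12],
  [-0.001,0,-0.009,0,0,0,0.12],
  [-0.001,0,-0.012,0,0,0,0.12],
  [-0.001,0,-0.015,0,0,0,0.12],
  [-0.001,0,-0.018,0,0,0,0.12],
  [-0.001,0,-0.021,0,0,0,0.12],
  [-0.001,0,-0.024,0,0,0,0.12],
  [-0.001,0,-0.027,0,0,0,0.12],
  [-0.001,0,-0.03,0,0,0,0.12],
])

```text
time_s: 28.18
position: [0.4582, -0.0082, 0.1329]
tcp_rot: [[-0.984, 0.178, 0.005], [0.178, 0.984, -0.001], [-0.005, -0.0, -1.0]]
force: [3.5, 0.1, 3.4]
opening: 0.116
grasp_force: 2.2
```

move_arm([
  [0,0,-0.003,0,0,0,0.12],
  [0,0,-0.006,0,0,0,0.12],
  [0,0,-0.009,0,0,0,0.12],
  [0,0,-0.012,0,0,0,0.12],
  [0,0,-0.015,0,0,0,0.12],
  [0,0,-0.018,0,0,0,0.12],
  [0,0,-0.021,0,0,0,0.12],
  [0,0,-0.024,0,0,0,0.12],
])

```text
time_s: 28.85
position: [0.455, -0.0073, 0.1392]
tcp_rot: [[-0.984, 0.178, -0.002], [0.178, 0.984, 0.001], [0.002, 0.0, -1.0]]
force: [-0.1, 0.2, -0.4]
opening: 0.122
grasp_force: 0.0
```

Contact is gone at the rest height; retreat and check.

move_arm([
  [0,0,-0.02,0,0,0,0.12],
  [0,0,-0.08,0,0,0,0.12],
  [0,0,-0.18,0,0,0,0.12],
  [0,0,-0.3,0,0,0,0.12],
  [0,0.1,-0.35,0,0,0,0.12],
  [0,0.25,-0.35,0,0,0,0.12],
  [0,0.35,-0.35,0,0,0,0.12],
  [0,0.35,-0.35,0,0,0,0.12],
])

```text
time_s: 29.52
position: [0.4752, 0.1001, 0.2454]
tcp_rot: [[-0.985, 0.173, 0.003], [0.174, 0.985, 0.002], [-0.003, 0.002, -1.0]]
force: [0.2, -0.3, -0.4]
opening: 0.121
grasp_force: 0.0
```

```bash
python3 - <<'E'
from red import *
for n in("scene","side"):
    k=viewer.capture(n);o=cv2.imread(f"pics/{n}0.png");d=cv2.absdiff(k["image"],o).max(2)
    print(n,[(t,[(np.round(r["location"]).tolist(),round(r["conf"],2)) for r in nets.find_in(n,t)[:1]]) for t in("pedal_tread","lid_cover")])
    pts=[proj(k,p).astype(int) for p in([.558,-.144,.125],[.64,-.16,.145],[.56,-.15,.145])]
    m=(d>40).astype(np.uint8);nn,_,st,ce=cv2.connectedComponentsWithStats(m)
    print([(ce[i].astype(int).tolist(),st[i,4]) for i in range(1,nn) if st[i,4]>25],pts)
E
```

```text
scene [('pedal_tread', [([248.0, 234.0], 0.94)]), ('lid_cover', [([356.0, 249.0], 0.63)])]
[([199, 23], np.int32(2360)), ([7, 71], np.int32(1056)), ([191, 64], np.int32(237)), ([226, 69], np.int32(240)), ([213, 114], np.int32(4069)), ([198, 161], np.int32(95)), ([200, 177], np.int32(113)), ([20, 249], np.int32(4526)), ([127, 323], np.int32(10845)), ([160, 291], np.int32(108)), ([77, 403], np.int32(240))] [array([336, 252]), array([375, 228]), array([341, 246])]
side [('pedal_tread', [([220.0, 199.0], 0.79)]), ('lid_cover', [([284.0, 263.0], 0.93)])]
[([53, 87], np.int32(9598)), ([211, 55], np.int32(6639)), ([261, 135], np.int32(68)), ([259, 150], np.int32(84)), ([128, 222], np.int32(5928)), ([233, 203], np.int32(53)), ([56, 246], np.int32(97)), ([28, 262], np.int32(28))] [array([261, 251]), array([306, 252]), array([262, 246])]
```

```bash
python3 -c "
from rig import workorder
print(workorder.hand_in())"
```

```text
the job is handed in; nothing more can be done
None
```

The job is handed in: the tube is home in the middle well, the lid was eased shut, the pedal is back at rest, and the neighbouring tubes showed no movement in the camera checks, all in about 30 s of robot time; no verdict came back.

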